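Enter the code on a push-button lock and slide its latch

TASK

Try out the code lock lying on the bench: with a fingertip press its keys gently, one at a time, all the way down in the order red, blue, yellow (they stay down), leaving the green key up, and only then push the black latch knob fully over along its slot, towards the brass bolt, to the open position. Nothing is to be picked up: do not lift, tip or shove the lock, and leave the other things on the bench where they are.

Things in the scene. Friction and masses are not known exactly. Their poses are not given: they have to be found in the camera images.
- code_lock: push-button code lock lying loose on its back on the bench: a dark steel case with an aluminium face, 100 mm (its x) by 150 mm (its y), 30 mm high, 0.7 to 1.2 kg, with four coloured keys and a black sliding latch on top and a small brass bolt fixed in its +x side, by the latch (12 mm thick, standing 23 mm out of the case). Origin on the bench, 5 mm to the +y side of the case's centre; its z is up; it may be turned any way about z; the latch is at its -y end
- key_red (a joint): how far the red key (at x 25, y 42 mm in the lock's frame: bolt side, end away from the latch) is pressed, in m: 0 up, 0.010 fully down (hard stop). It moves against about 3 N of friction and stays wherever it is left; it does not spring back
- key_red_top (a point): centre of the red key's flat round top, 24 mm across, 14 mm above the lock's face when up; moves with the key. Keys stand 50 mm apart, centre to centre
- key_blue (a joint): how far the blue key (at x -25, y -8 mm in the lock's frame: side away from the bolt, next to the latch) is pressed, in m: 0 up, 0.010 fully down (hard stop). It moves against about 3 N of friction and stays wherever it is left; it does not spring back
- key_blue_top (a point): centre of the blue key's flat round top, 24 mm across, 14 mm above the lock's face when up; moves with the key. Keys stand 50 mm apart, centre to centre
- key_yellow (a joint): how far the yellow key (at x -25, y 42 mm in the lock's frame: side away from the bolt, end away from the latch) is pressed, in m: 0 up, 0.010 fully down (hard stop). It moves against about 3 N of friction and stays wherever it is left; it does not spring back
- key_yellow_top (a point): centre of the yellow key's flat round top, 24 mm across, 14 mm above the lock's face when up; moves with the key. Keys stand 50 mm apart, centre to centre
- key_green (a joint): how far the green key, which is not part of the code (at x 25, y -8 mm in the lock's frame: bolt side, next to the latch) is pressed, in m: 0 up, 0.010 fully down (hard stop). It moves against about 3 N of friction and stays wherever it is left; it does not spring back
- key_green_top (a point): centre of the green key's flat round top, 24 mm across, 14 mm above the lock's face when up; moves with the key. Keys stand 50 mm apart, centre to centre
- latch (a joint): how far the latch is slid, in m: 0 to 0.005 at the start (locked), 0.026 fully over (open, hard stop). Slides along the lock's +x, towards the side with the brass bolt, against about 1.5 N of friction, and stays where it is left
- latch_knob (a point): centre of the top of the latch's upright round black knob, 18 mm across, top 20 mm above the lock's face; when locked 15 mm to the -x and 58 mm to the -y side of the lock's origin; moves with the latch
- padlock_2: brass padlock lying flat, 68x42x17 mm, to the right of the code lock; a bystander, origin at the centre of its underside
- lock_cylinder_4: brass lock cylinder standing on end, 35 mm across, 30 mm high, to the right of the code lock; a bystander, origin at the centre of its underside
- pliers_2: blue-handled pliers lying flat, 176x44x11 mm; a bystander, origin at the centre of its underside
- tape_roll: roll of cream tape lying flat, 80 mm across, 24 mm high; a bystander, origin at the centre of its underside
- marker_1: black marker pen, 14x129x14 mm, lying; a bystander, origin at the centre of its underside
- lock_cylinder_1: brass lock cylinder standing on end, 35 mm across, 30 mm high, to the left of the code lock; a bystander, origin at the centre of its underside
- screwdriver_2: yellow screwdriver, 20x160x20 mm, lying; a bystander, origin at the centre of its underside

How it is judged:
By the outcome, as a careful person would: the job done as asked, in the order asked, and still so for the second after the job is handed in, with the robot touching nothing.
It also fails if it takes over 54 s, if anything falls off the work surface, if the arm or the gripper's body presses on something with over 40 N, if the wrist force passes 120 N, or if a joint passes its speed limit or range.

ROBOT

A 6-joint arm with a two-finger parallel gripper is mounted at the origin on a cart in front of the work surface, level with it; the furniture and walls round the work are solid. World frame = base frame: x ahead of the robot, y to its left, z up, the work surface at z = 0. Lengths are in mm, angles in rad, forces in N, time in s.
With the tool pointing down it reaches from about 300 to 775 mm from the base axis. Payload 14.6 kg.
Tool frame: the origin (TCP) lies at the very end of the fingers, on their centre line; the grasp point (between the pads) lies 19 mm behind it; z points along the fingers, y is the line along which they close (so a half turn about z gives the same grasp; the last joint's range is limited). The gripper opens to 94 mm and grips with 3 to 60 N. Pads are 16 mm wide; open, the fingers measure 119 mm over their backs; the gripper's body (75 mm by 177 mm) begins 78 mm behind the grasp point.
Start: joints at [1.252, 0.3, 1.521, -0, 1.321, -0.067], TCP at [137.029, 532.646, 205.446] pointing down, gripper open.
Joint ranges: [-3.03, 3.03], [-0.79, 2.21], [0.23, 2.52], [-1.04, 4.18], [0, 3.07], [-2.55, 2.55]. Speed limits (rad/s): [2.22, 2.22, 2.57, 3.14, 3.14, 3.14].

INTERFACE

Orientations are given as [roll, pitch, yaw] about the fixed x, y, z axes, in that order (R = Rz(yaw) Ry(pitch) Rx(roll)).
In Python, from cell import read_state, viewer, manip, models gives the robot as it stands.
- The arm moves only by the tool carry_out, never from a script. Its argument "deltas" is a list of rows, each an object with "dp": the shift along the tool's x, y, z in mm, a list of three; "roll": the turn about the tool's z in degrees; "gripper": the opening, from -1 (shut) to 1 (fully open), so that 0 is half open. In form: [{"dp": [tx, ty, tz], "roll": roll, "gripper": gripper}, ...]. A call has 1 to 12 rows; each row is the pose to reach, as a shift and turn from the pose commanded when the call began, along the tool's axes at that moment; what a row does not reach only later rows make up. A row lasts 1/12 s, in which the tool goes at most 41.7 mm and 7.16 degrees, less where a joint would pass 70% of its speed; a pose out of reach is approached as far as the arm can. A call with a gripper value outside its range is refused whole. The fingers move at their own pace and stop on an object; "newtons" is the grip in N (left out, the last holds). Time passes only in rows, so rows that repeat a pose let the fingers close. It gives the time, the measured TCP pose, the force, the opening and the grip force at its end, in the units of the state.
- read_state(): the state, without advancing time (a new reading comes with each control period).
- viewer.camera(name): name is "side" or "top"; returns the picture (384x512x3 uint8, red, green, blue); there is no depth.
- viewer.camera_params(name): a dict with "fovy" (degrees; the focal length in pixels is half the picture's height over the tangent of half this angle, whatever the lens; pixels are square), "cx", "cy" (the principal point, pixels), "eye" and "attitude" of the camera in the world. Camera axes: x right, y up, looking along -z (the intrinsics and any distortion apply to the point x, -y, -z); pixel columns grow to the right and rows downward; lengths in mm; the calibration is good to about 2 mm. A picture is of the moment at which its call begins. camera_params takes no time and is no camera call.
- manip.sign_off(): hands the job in; it is judged then, once.
Trained networks look in the newest picture that a camera, given by its name, has taken for a name from the list of things; names that differ only in an ending like _2 or _b are one class to them, and where a whole thing is asked for, a point or a joint stands for the part that bears it (a point fixed in the world has none). Each returns a list of dicts, best first, with "p" (0 to 1); they miss things now and then, are a little off and sometimes report something else, mostly with a low value. They report only what shows in the picture. A call takes as long as a camera call.
- models.cut_out(camera, label): "region" (384x512 bool, what is visible of it) and "box" ([left, top, right, bottom] in pixels, round what is visible of it).
The state is a dict: "clock": time; "joints": joint angles; "qd": joint speeds; "effort": joint torques, N m; "eef_pos": TCP position; "eef_rot": TCP orientation; "wrist_force": force on the tool from outside, world axes, zero at the start; "moment": the same for the moment, N m; "finger_gap": finger opening in mm; "finger_force": force on a finger pad.
Only numpy, scipy, OpenCV 4.12 (cv2) and the standard library are available. Lean on these libraries where they do the work, as an engineer would, in place of code of your own. Each camera call takes 0.05 s, during which the arm holds its last target. There are 200 camera calls.

## Working session

There is one attempt and no reset: what is moved stays moved. The work goes in short steps, Python scripts to look and compute and a tool call to move; the robot and the scene stay as the last step left them, time stands still between calls to the robot, and variables do not carry over. Pictures are saved under pics/ and viewed, at most 10 in all, crops included, and the job is handed in when it is done.

Besides the shell and the picture viewer there is one more tool, called after ">>>" as name([rows], argument=value, ...), one row to a line, values as JSON. carry_out: Moves the arm, as the interface text tells. Its arguments: {"type":"object","properties":{"deltas":{"type":"array"},"newtons":{"type":"number"}},"required":["deltas"]}

```bash
mkdir -p pics; python3 - <<'E'
from cell import read_state, viewer
import cv2
for n in("top","side"):
    im=viewer.camera(n); cv2.imwrite(f"pics/{n}0.png",im[:,:,::-1]); print(n,viewer.camera_params(n))
print(read_state())
E
```

```text
top {'fovy': 55.07792417144575, 'cx': 251.5849813832119, 'cy': 195.4835455931419, 'eye': array([ 348.76859633, -135.62223639, 1172.783745  ]), 'attitude': array([ 0.09386675, -0.02300884, -1.55329904])}
side {'fovy': 57.97994155956389, 'cx': 263.6453617098621, 'cy': 189.65628832266097, 'eye': array([-174.8058197 , -998.2376768 ,  932.24427184]), 'attitude': array([ 0.88776563,  0.02270924, -0.66755562])}
{'clock': 0.1, 'joints': array([ 1.25238967e+00,  3.00391133e-01,  1.52152667e+00, -5.49459478e-06,
        1.32070230e+00, -6.66436895e-02]), 'qd': array([-0.00069265, -0.00240379, -0.00237517,  0.00095079,  0.00029091,
       -0.00088725]), 'effort': array([ 1.90088402e-03, -5.32633674e+01, -3.53284121e+01,  7.09588523e-02,
        2.35830678e-02, -1.10042076e-04]), 'eef_pos': array([136.96375446, 532.42586823, 204.95321048]), 'eef_rot': array([-3.14056712e+00, -6.31124850e-05,  2.88983102e+00]), 'wrist_force': array([-2.74171846e-01,  2.73376426e-04, -1.80030099e-01]), 'moment': array([-0.02298047,  0.00981565, -0.03136415]), 'finger_force': 0.0, 'finger_gap': 93.91358028181247}
```

View pics/top0.png

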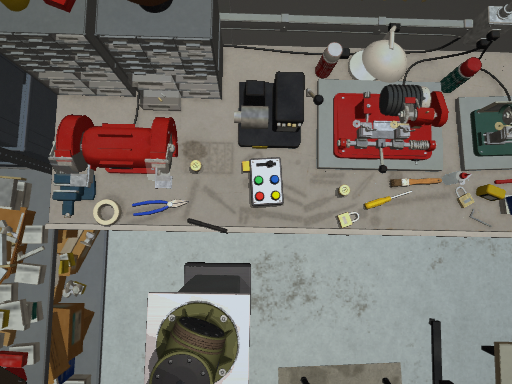

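View pics/side0.png

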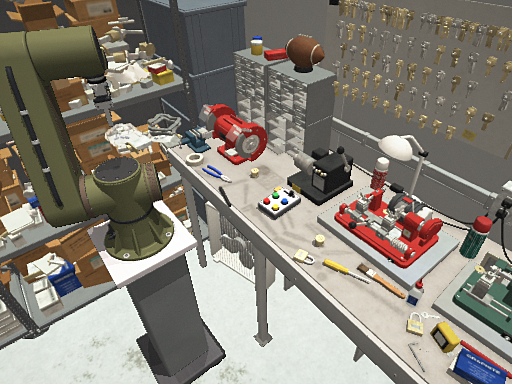

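The top view shows the lock at about (265,182): red key (260,196), yellow (275,197), blue (275,181), green (259,180), latch near (265,162) and bolt on the left at (246,166). A black machine stands just behind it. The side view shows the lock at about (280,202).

```bash
cat > h.py <<'E'
import numpy as np, cv2
from scipy.spatial.transform import Rotation as Ro
from scipy.optimize import least_squares
from cell import viewer, read_state
def cam(n):
    p=viewer.camera_params(n); f=192/np.tan(np.radians(p['fovy']/2))
    return p['eye'],Ro.from_euler('xyz',p['attitude']).as_matrix(),f,p['cx'],p['cy']
def proj(n,P):
    e,R,f,cx,cy=cam(n); c=(np.atleast_2d(P)-e)@R
    return np.c_[cx+f*c[:,0]/-c[:,2], cy-f*c[:,1]/-c[:,2]]
def tri(a,b):
    return least_squares(lambda X:np.r_[(proj('top',X)-a)[0],(proj('side',X)-b)[0]],[450,-150,40])
E
python3 - <<'E'
from h import *
box={'top':(238,150,292,214),'side':(250,176,308,222)}
H={'red':(0,6),'blue':(105,125),'yellow':(24,34),'green':(45,80)}
px={}
for n in box:
    im=cv2.imread(f'pics/{n}0.png'); l,t,r,b=box[n]; c=im[t:b,l:r]; h=cv2.cvtColor(c,cv2.COLOR_BGR2HSV)
    cv2.imwrite(f'pics/{n}0c.png',cv2.resize(c,None,fx=8,fy=8,interpolation=cv2.INTER_CUBIC))
    for k,(a,z) in H.items():
        m=cv2.inRange(h,(a,130,90),(z,255,255))
        if k=='red': m|=cv2.inRange(h,(172,130,90),(180,255,255))
        N,L,s,ce=cv2.connectedComponentsWithStats(m)
        o=np.argsort(-s[1:,4])[:2]+1
        print(n,k,[(s[i,4],(ce[i]+[l,t]).round(1)) for i in o])
        px[n,k]=ce[o[0]]+[l,t]
for k in H:
    s=tri(px['top',k],px['side',k]); print(k,s.x.round(1),s.fun.round(1))
E
```

```text
top red [(np.int32(49), array([259.3, 195.4]))]
top blue [(np.int32(47), array([274.4, 178.7]))]
top yellow [(np.int32(62), array([245.8, 165.6])), (np.int32(48), array([275.5, 194.6]))]
top green [(np.int32(45), array([258.2, 179.5]))]
side red [(np.int32(26), array([266.2, 200.4]))]
side blue [(np.int32(21), array([284.4, 200.8]))]
side yellow [(np.int32(15), array([275.1, 205.8])), (np.int32(14), array([277.1, 188.5]))]
side green [(np.int32(21), array([275.1, 194.4]))]
red [ 455.9 -183.4   39.7] [-0.1  0.2  0.3 -0.1]
blue [ 509.5 -229.8   38.9] [-0.1  0.1  0.2 -0. ]
yellow [ 561.1 -135.1  -78.5] [-1.7  2.5  3.7 -0.7]
green [ 505.4 -179.1   41. ] [-0.1  0.2  0.3 -0.1]
```

View pics/top0c.png

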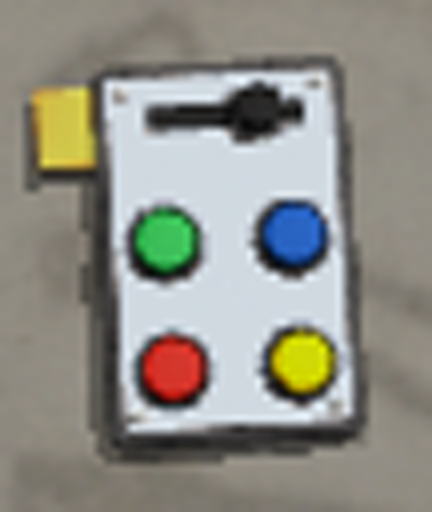

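View pics/side0c.png

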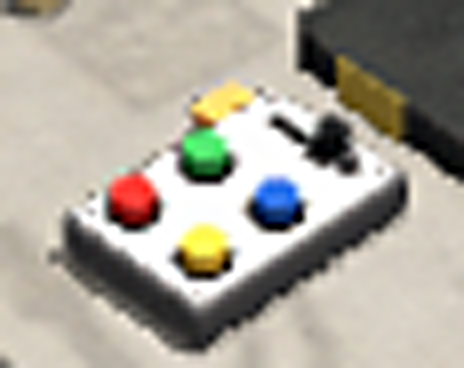

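The crops show the four keys and the knob clearly. In the top view the knob is at about (269.9,163.5), and the bolt points left, towards world +y. Next I fit the lock's pose.

```bash
python3 - <<'E'
from h import *
L={'red':(25,42),'blue':(-25,-8),'yellow':(-25,42),'green':(25,-8)}
T={'red':(259.3,195.4),'blue':(274.4,178.7),'yellow':(275.5,194.6),'green':(258.2,179.5)}
S={'red':(266.2,200.4),'blue':(284.4,200.8),'yellow':(275.1,205.8),'green':(275.1,194.4)}
for k in L: print(k,tri(T[k],S[k]).x.round(1))
def pts(v,z,ks): 
    c,s=np.cos(v[2]),np.sin(v[2]); return np.array([[v[0]+c*L[k][0]-s*L[k][1],v[1]+s*L[k][0]+c*L[k][1],z] for k in ks])
def fit(t,s):
    def r(v):
        o=[]
        if t:o.append(proj('top',pts(v,43,L))-np.array([T[k] for k in L]))
        if s:o.append(proj('side',pts(v,41,L))-np.array([S[k] for k in L]))
        return np.concatenate(o).ravel()
    return least_squares(r,[490,-200,1.6])
for a in((1,0),(0,1),(1,1)):
    q=fit(*a); print(a,q.x.round(3),q.fun.round(1)); v=q.x
L['knob0']=(-15,-58)
for k in L: print(k,pts(v,44,[k]).round(1), proj('top',pts(v,48,[k])).round(1),proj('side',pts(v,45,[k])).round(1))
def back(n,u,z):
    e,R,f,cx,cy=cam(n); d=R@np.array([(u[0]-cx)/f,-(u[1]-cy)/f,-1]); return (e+d*(z-e[2])/d[2]).round(1)
print('knob top',back('top',(269.9,163.5),48)); print('machine edge',back('top',(270,147),0),back('top',(270,147),60))
im=cv2.imread('pics/side0.png')[130:225,240:370]; cv2.imwrite('pics/m.png',cv2.resize(im,None,fx=6,fy=6,interpolation=cv2.INTER_CUBIC))
E
```

```text
red [ 456.  -183.3   39.5]
blue [ 509.6 -229.8   38.6]
yellow [ 459.4 -233.3   43.4]
green [ 505.3 -179.    41.1]
(1, 0) [ 499.719 -205.226    1.647] [-0.   0.1 -0.  -0.1 -0.1  0.   0.1 -0. ]
(0, 1) [ 498.397 -204.87     1.652] [-0.  -0.2 -0.2 -0.5 -0.   0.5  0.2  0.1]
(1, 1) [ 499.279 -205.012    1.648] [-0.1  0.3 -0.1  0.  -0.1  0.1  0.   0.1  0.2 -0.3  0.  -0.5  0.2  0.4
  0.4  0. ]
red [[ 455.5 -183.3   44. ]] [[259.3 195.5]] [[266.4 199.3]]
blue [[ 509.2 -229.3   44. ]] [[274.5 178.5]] [[284.4 199.5]]
yellow [[ 459.3 -233.2   44. ]] [[275.5 194.6]] [[275.3 205.4]]
green [[ 505.3 -179.5   44. ]] [[258.3 179.4]] [[275.5 193.7]]
knob0 [[ 558.3 -215.5   44. ]] [[270.2 162.7]] [[291.4 192.7]]
knob top [ 555.7 -214.7   48. ]
machine edge [ 618.8 -217.7    0. ] [ 605.  -213.5   60. ]
```

View pics/m.png

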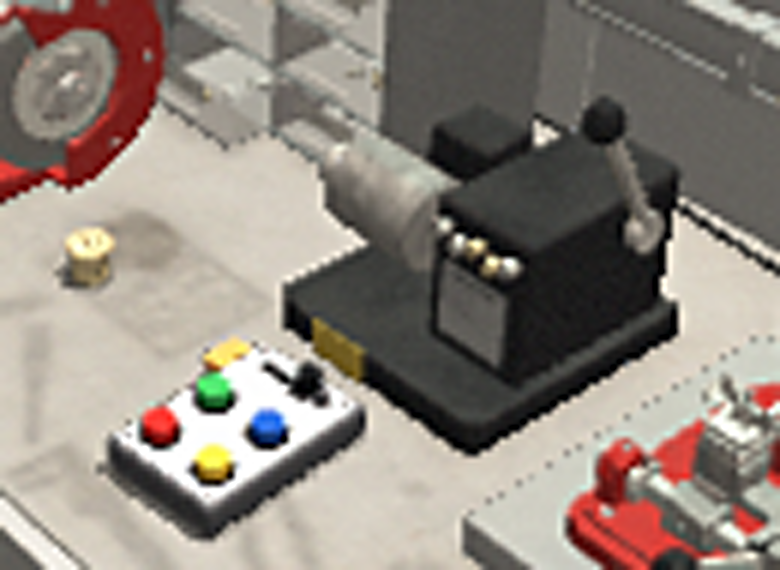

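```bash
cat >> h.py <<'E'
V=[499.28,-205.01,1.648]
def W(x,y,z): c,s=np.cos(V[2]),np.sin(V[2]); return np.array([V[0]+c*x-s*y,V[1]+s*x+c*y,z])
def dp(x,y,z):
    s=read_state(); R=Ro.from_euler('xyz',s['eef_rot']).as_matrix()
    return (R.T@(W(x,y,z)-s['eef_pos'])).round(1), 'roll',round(np.degrees(s['eef_rot'][2]-V[2])+90,1),'F',s['wrist_force'].round(1),s['clock'],s['eef_pos'].round(1),s['eef_rot'].round(3)
E
python3 -c "
from h import *
print(dp(25,42,100))"
```

```text
(array([-486.8, -613.7,  105.6]), 'roll', np.float64(161.2), 'F', array([-0.3,  0. , -0.2]), 0.1, array([137. , 532.4, 205. ]), array([-3.141, -0.   ,  2.89 ]))
```

>>> carry_out([
  {"dp":[-487,-614,60],"roll":161,"gripper":-1},
  {"dp":[-487,-614,60],"roll":161,"gripper":-1},
  {"dp":[-487,-614,60],"roll":161,"gripper":-1},
  {"dp":[-487,-614,60],"roll":161,"gripper":-1},
  {"dp":[-487,-614,60],"roll":161,"gripper":-1},
  {"dp":[-487,-614,60],"roll":161,"gripper":-1},
  {"dp":[-487,-614,60],"roll":161,"gripper":-1},
  {"dp":[-487,-614,60],"roll":161,"gripper":-1},
  {"dp":[-487,-614,60],"roll":161,"gripper":-1},
  {"dp":[-487,-614,60],"roll":161,"gripper":-1},
  {"dp":[-487,-614,60],"roll":161,"gripper":-1},
  {"dp":[-487,-614,60],"roll":161,"gripper":-1},
], newtons=10)

```text
clock: 1.1
eef_pos: [339.9, 75.2, 167.3]
eef_rot: [3.141, -0.0, 1.384]
wrist_force: [1.2, 0.3, -0.5]
finger_gap: 17.6
finger_force: 0.0
```

```bash
python3 -c "
from h import *
print(dp(25,42,100))"
```

```text
(array([-232.5,  161.6,   67.3]), 'roll', np.float64(74.9), 'F', array([ 1.2,  0.3, -0.5]), 1.1, array([339.9,  75.2, 167.3]), array([ 3.141, -0.   ,  1.384]))
```

>>> carry_out([
  {"dp":[-232,162,67],"roll":75,"gripper":-1},
  {"dp":[-232,162,67],"roll":75,"gripper":-1},
  {"dp":[-232,162,67],"roll":75,"gripper":-1},
  {"dp":[-232,162,67],"roll":75,"gripper":-1},
  {"dp":[-232,162,67],"roll":75,"gripper":-1},
  {"dp":[-232,162,67],"roll":75,"gripper":-1},
  {"dp":[-232,162,67],"roll":75,"gripper":-1},
  {"dp":[-232,162,67],"roll":75,"gripper":-1},
  {"dp":[-232,162,67],"roll":75,"gripper":-1},
  {"dp":[-232,162,67],"roll":75,"gripper":-1},
  {"dp":[-232,162,67],"roll":75,"gripper":-1},
  {"dp":[-232,162,67],"roll":75,"gripper":-1},
])

```text
clock: 2.1
eef_pos: [457.2, -180.2, 100.0]
eef_rot: [-3.141, 0.001, 0.078]
wrist_force: [0.1, -0.4, 0.0]
finger_gap: 0.5
finger_force: 0.0
```

```bash
python3 - <<'E'
from h import *
print(dp(25,42,60),read_state()['finger_gap'])
im=viewer.camera('side')[:,:,::-1][130:225,230:350]; cv2.imwrite('pics/s1.png',cv2.resize(im,None,fx=6,fy=6,interpolation=cv2.INTER_CUBIC))
E
```

```text
(array([-1.9,  3. , 40. ]), 'roll', np.float64(0.0), 'F', array([ 0.1, -0.4,  0. ]), 2.1, array([ 457.2, -180.2,  100. ]), array([-3.141e+00,  1.000e-03,  7.800e-02])) 0.4601523309296995
```

View pics/s1.png

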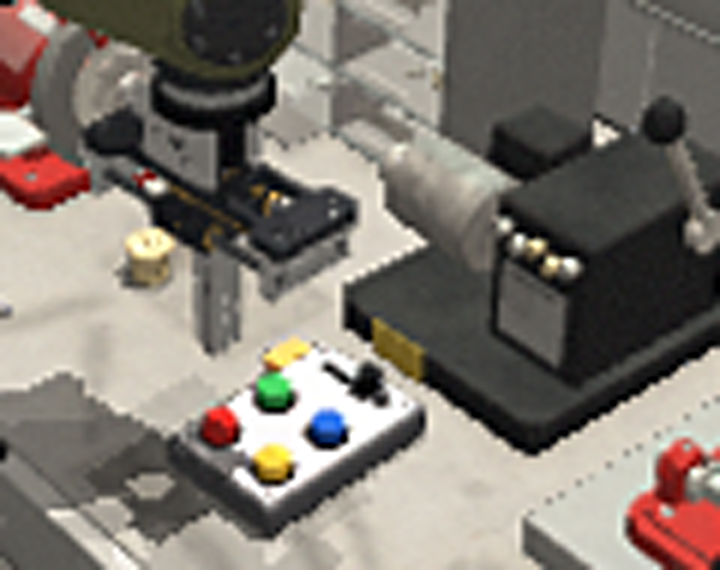

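The fingers are shut and sit above the red key, in crop terms the tip at (222,350) over the key at (220,425). I descend and press slowly.

>>> carry_out([
  {"dp":[-2,3,20],"roll":0,"gripper":-1},
  {"dp":[-2,3,40],"roll":0,"gripper":-1},
  {"dp":[-2,3,50],"roll":0,"gripper":-1},
  {"dp":[-2,3,54],"roll":0,"gripper":-1},
  {"dp":[-2,3,56],"roll":0,"gripper":-1},
  {"dp":[-2,3,58],"roll":0,"gripper":-1},
  {"dp":[-2,3,60],"roll":0,"gripper":-1},
  {"dp":[-2,3,61],"roll":0,"gripper":-1},
  {"dp":[-2,3,62],"roll":0,"gripper":-1},
  {"dp":[-2,3,62],"roll":0,"gripper":-1},
])

```text
clock: 2.98
eef_pos: [455.9, -183.4, 38.5]
eef_rot: [3.141, -0.001, 0.081]
wrist_force: [0.1, 0.4, 1.2]
finger_gap: 0.6
finger_force: 0.7
```

```bash
python3 -c "
from h import *
print(dp(25,42,34))"
```

```text
(array([-0.4, -0.1,  4.5]), 'roll', np.float64(0.2), 'F', array([0.1, 0.4, 1.2]), 2.9833, array([ 455.9, -183.4,   38.5]), array([ 3.141e+00, -1.000e-03,  8.100e-02]))
```

>>> carry_out([
  {"dp":[0,0,1],"roll":0,"gripper":-1},
  {"dp":[0,0,2],"roll":0,"gripper":-1},
  {"dp":[0,0,3],"roll":0,"gripper":-1},
  {"dp":[0,0,3.5],"roll":0,"gripper":-1},
  {"dp":[0,0,4],"roll":0,"gripper":-1},
  {"dp":[0,0,4.5],"roll":0,"gripper":-1},
  {"dp":[0,0,4.5],"roll":0,"gripper":-1},
])

```text
clock: 3.57
eef_pos: [455.9, -183.4, 34.2]
eef_rot: [3.141, -0.001, 0.081]
wrist_force: [0.3, 1.6, 8.5]
finger_gap: 0.4
finger_force: 3.8
```

>>> carry_out([
  {"dp":[0,0,0.3],"roll":0,"gripper":-1},
  {"dp":[0,0,0.6],"roll":0,"gripper":-1},
  {"dp":[0,0,0.6],"roll":0,"gripper":-1},
  {"dp":[0,0,0.6],"roll":0,"gripper":-1},
])

```text
clock: 3.9
eef_pos: [456.0, -183.5, 34.1]
eef_rot: [3.141, -0.001, 0.081]
wrist_force: [-3.3, 2.9, 15.7]
finger_gap: 0.2
finger_force: 7.8
```

>>> carry_out([
  {"dp":[0,0,-12],"roll":0,"gripper":-1},
  {"dp":[0,0,-30],"roll":0,"gripper":-1},
  {"dp":[25,25,-30],"roll":0,"gripper":-1},
  {"dp":[50,50,-30],"roll":0,"gripper":-1},
  {"dp":[50,50,-30],"roll":0,"gripper":-1},
  {"dp":[50,50,-20],"roll":0,"gripper":-1},
  {"dp":[50,50,-20],"roll":0,"gripper":-1},
])

```text
clock: 4.48
eef_pos: [507.9, -228.4, 50.6]
eef_rot: [-3.14, 0.003, 0.081]
wrist_force: [-0.1, 0.7, -0.5]
finger_gap: 0.7
finger_force: 0.0
```

```bash
python3 - <<'E'
from h import *
print(dp(-25,-8,34))
im=viewer.camera('side')[:,:,::-1][150:230,240:340]; cv2.imwrite('pics/s2.png',cv2.resize(im,None,fx=7,fy=7,interpolation=cv2.INTER_CUBIC))
E
```

```text
(array([ 1.2,  1.1, 16.6]), 'roll', np.float64(0.2), 'F', array([-0.1,  0.7, -0.5]), 4.4833, array([ 507.9, -228.4,   50.6]), array([-3.14e+00,  3.00e-03,  8.10e-02]))
```

View pics/s2.png

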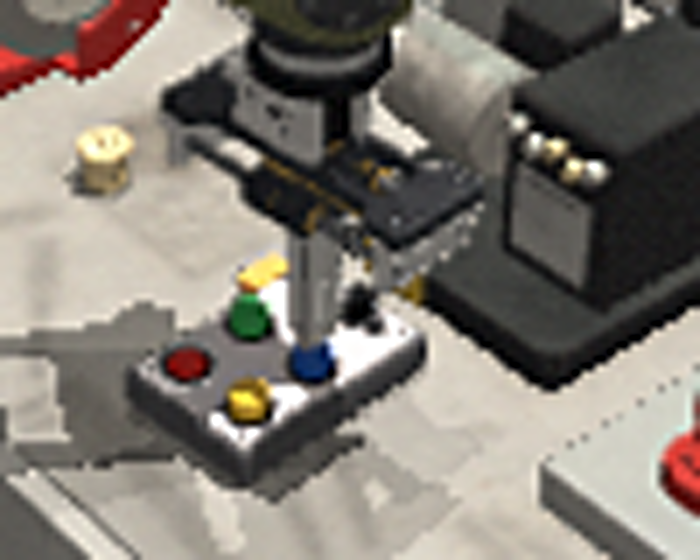

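The red key is down at crop (187,362). The tip stands right over blue at (312,355), and green is still up. Next I press blue.

>>> carry_out([
  {"dp":[1,1,5],"roll":0,"gripper":-1},
  {"dp":[1,1,8],"roll":0,"gripper":-1},
  {"dp":[1,1,10],"roll":0,"gripper":-1},
  {"dp":[1,1,12],"roll":0,"gripper":-1},
  {"dp":[1,1,14],"roll":0,"gripper":-1},
  {"dp":[1,1,15],"roll":0,"gripper":-1},
  {"dp":[1,1,16],"roll":0,"gripper":-1},
  {"dp":[1,1,16.5],"roll":0,"gripper":-1},
  {"dp":[1,1,17],"roll":0,"gripper":-1},
  {"dp":[1,1,17],"roll":0,"gripper":-1},
])

```text
clock: 5.37
eef_pos: [510.6, -230.1, 36.1]
eef_rot: [3.142, -0.0, 0.081]
wrist_force: [0.3, 0.7, 0.6]
finger_gap: 0.6
finger_force: 0.0
```

>>> carry_out([
  {"dp":[-1,0,1],"roll":0,"gripper":-1},
  {"dp":[-1,0,2],"roll":0,"gripper":-1},
  {"dp":[-1,0,2.5],"roll":0,"gripper":-1},
  {"dp":[-1,0,3],"roll":0,"gripper":-1},
  {"dp":[-1,0,3],"roll":0,"gripper":-1},
  {"dp":[-1,0,3],"roll":0,"gripper":-1},
])

```text
clock: 5.87
eef_pos: [510.1, -230.4, 34.2]
eef_rot: [3.141, -0.001, 0.081]
wrist_force: [-0.8, 1.0, 10.7]
finger_gap: 0.5
finger_force: 5.9
```

>>> carry_out([
  {"dp":[0,0,0.5],"roll":0,"gripper":-1},
  {"dp":[0,0,0.5],"roll":0,"gripper":-1},
  {"dp":[0,0,0.5],"roll":0,"gripper":-1},
])

```text
clock: 6.12
eef_pos: [510.1, -230.4, 34.1]
eef_rot: [3.141, -0.002, 0.081]
wrist_force: [-3.3, 4.3, 18.0]
finger_gap: 0.7
finger_force: 8.5
```

>>> carry_out([
  {"dp":[0,0,-12],"roll":0,"gripper":-1},
  {"dp":[0,0,-28],"roll":0,"gripper":-1},
  {"dp":[-25,-1,-28],"roll":0,"gripper":-1},
  {"dp":[-51,-1,-28],"roll":0,"gripper":-1},
  {"dp":[-51,-1,-28],"roll":0,"gripper":-1},
  {"dp":[-51,-1,-18],"roll":0,"gripper":-1},
  {"dp":[-51,-1,-14],"roll":0,"gripper":-1},
  {"dp":[-51,-1,-10],"roll":0,"gripper":-1},
  {"dp":[-51,-1,-7],"roll":0,"gripper":-1},
  {"dp":[-51,-1,-5],"roll":0,"gripper":-1},
  {"dp":[-51,-1,-3],"roll":0,"gripper":-1},
  {"dp":[-51,-1,-2],"roll":0,"gripper":-1},
])

```text
clock: 7.12
eef_pos: [458.9, -233.2, 34.5]
eef_rot: [3.142, -0.0, 0.081]
wrist_force: [-0.2, 0.6, 2.6]
finger_gap: 0.4
finger_force: 1.4
```

>>> carry_out([
  {"dp":[0,0,1],"roll":0,"gripper":-1},
  {"dp":[0,0,1.5],"roll":0,"gripper":-1},
  {"dp":[0,0,2],"roll":0,"gripper":-1},
  {"dp":[0,0,2],"roll":0,"gripper":-1},
  {"dp":[0,0,2],"roll":0,"gripper":-1},
])

```text
clock: 7.53
eef_pos: [459.0, -233.3, 34.0]
eef_rot: [3.141, -0.001, 0.081]
wrist_force: [-6.4, 4.1, 19.7]
finger_gap: 0.4
finger_force: 9.9
```

>>> carry_out([
  {"dp":[0,0,-12],"roll":0,"gripper":-1},
  {"dp":[0,0,-40],"roll":0,"gripper":-1},
  {"dp":[30,8,-40],"roll":0,"gripper":-1},
  {"dp":[65,22,-40],"roll":0,"gripper":-1},
  {"dp":[100,22,-40],"roll":0,"gripper":-1},
  {"dp":[100,22,-30],"roll":0,"gripper":-1},
  {"dp":[100,22,-30],"roll":0,"gripper":-1},
])

```text
clock: 8.12
eef_pos: [560.1, -246.3, 60.4]
eef_rot: [-3.14, 0.002, 0.082]
wrist_force: [-0.1, -0.5, -1.8]
finger_gap: 0.6
finger_force: 0.0
```

```bash
python3 - <<'E'
from h import *
print(dp(-46,-58,39))
c=[]
for n,(l,t,r,b) in {'side':(250,160,320,225),'top':(235,145,305,210)}.items():
    c.append(cv2.resize(viewer.camera(n)[t:b,l:r,::-1],(390,362),interpolation=cv2.INTER_CUBIC))
cv2.imwrite('pics/s3.png',np.hstack(c))
E
```

```text
(array([ 0.6,  0.2, 21.4]), 'roll', np.float64(0.3), 'F', array([-0.1, -0.5, -1.8]), 8.1167, array([ 560.1, -246.3,   60.4]), array([-3.14e+00,  2.00e-03,  8.20e-02]))
```

View pics/s3.png

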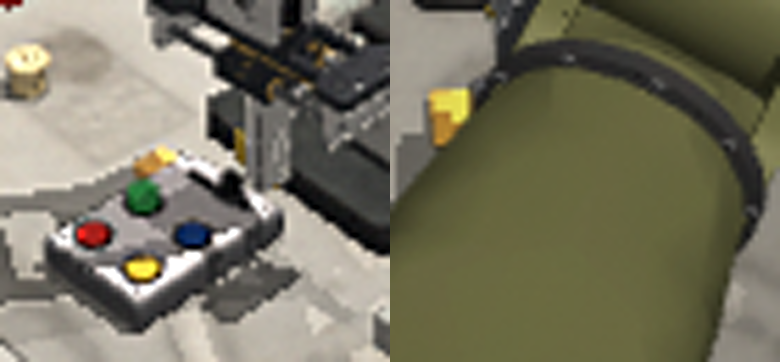

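Red, blue and yellow are down and green is up. The finger stands on the far side of the knob from the bolt, clear of it (side crop: knob (232,183), tip (265,185)). Next I lower the tip and push along tool -y.

>>> carry_out([
  {"dp":[1,0,10],"roll":0,"gripper":-1},
  {"dp":[1,0,18],"roll":0,"gripper":-1},
  {"dp":[1,0,21],"roll":0,"gripper":-1},
  {"dp":[1,0,21],"roll":0,"gripper":-1},
  {"dp":[1,0,21],"roll":0,"gripper":-1},
])

```text
clock: 8.63
eef_pos: [560.8, -247.1, 41.6]
eef_rot: [-3.141, 0.0, 0.081]
wrist_force: [-1.5, 0.0, -1.1]
finger_gap: 0.3
finger_force: 0.0
```

>>> carry_out([
  {"dp":[0,-4,0],"roll":0,"gripper":-1},
  {"dp":[0,-8,0],"roll":0,"gripper":-1},
  {"dp":[0,-10,0],"roll":0,"gripper":-1},
  {"dp":[0,-12,0],"roll":0,"gripper":-1},
  {"dp":[0,-14,0],"roll":0,"gripper":-1},
  {"dp":[0,-16,0],"roll":0,"gripper":-1},
  {"dp":[0,-18,0],"roll":0,"gripper":-1},
  {"dp":[0,-20,0],"roll":0,"gripper":-1},
  {"dp":[0,-20,0],"roll":0,"gripper":-1},
])

```text
clock: 9.38
eef_pos: [559.5, -226.8, 41.7]
eef_rot: [3.142, -0.0, 0.081]
wrist_force: [-0.7, -1.1, 0.8]
finger_gap: 0.1
finger_force: 0.5
```

>>> carry_out([
  {"dp":[0,-2,0],"roll":0,"gripper":-1},
  {"dp":[0,-4,0],"roll":0,"gripper":-1},
  {"dp":[0,-6,0],"roll":0,"gripper":-1},
  {"dp":[0,-8,0],"roll":0,"gripper":-1},
  {"dp":[0,-10,0],"roll":0,"gripper":-1},
  {"dp":[0,-11,0],"roll":0,"gripper":-1},
  {"dp":[0,-12,0],"roll":0,"gripper":-1},
  {"dp":[0,-13,0],"roll":0,"gripper":-1},
  {"dp":[0,-13,0],"roll":0,"gripper":-1},
])

```text
clock: 10.13
eef_pos: [558.4, -214.0, 41.7]
eef_rot: [-3.142, 0.0, 0.081]
wrist_force: [0.3, -1.4, 0.3]
finger_gap: 0.7
finger_force: 0.6
```

>>> carry_out([
  {"dp":[0,-0.5,0],"roll":0,"gripper":-1},
  {"dp":[0,-1,0],"roll":0,"gripper":-1},
  {"dp":[0,-1,0],"roll":0,"gripper":-1},
])

```text
clock: 10.38
eef_pos: [558.3, -213.1, 41.7]
eef_rot: [-3.142, 0.0, 0.081]
wrist_force: [0.8, -1.7, 0.7]
finger_gap: 0.4
finger_force: 0.7
```

>>> carry_out([
  {"dp":[0,-0.5,0],"roll":0,"gripper":-1},
  {"dp":[0,-1,0],"roll":0,"gripper":-1},
  {"dp":[0,-1,0],"roll":0,"gripper":-1},
])

```text
clock: 10.63
eef_pos: [558.2, -212.1, 41.7]
eef_rot: [-3.142, 0.0, 0.081]
wrist_force: [0.6, -1.3, 0.2]
finger_gap: 0.8
finger_force: 0.7
```

>>> carry_out([
  {"dp":[0,-0.4,0],"roll":0,"gripper":-1},
  {"dp":[0,-0.4,0],"roll":0,"gripper":-1},
  {"dp":[0,-0.4,0],"roll":0,"gripper":-1},
])

```text
clock: 10.88
eef_pos: [558.2, -211.7, 41.7]
eef_rot: [-3.142, 0.0, 0.081]
wrist_force: [0.9, -1.6, 1.1]
finger_gap: 0.3
finger_force: 0.7
```

>>> carry_out([
  {"dp":[0,-0.5,0],"roll":0,"gripper":-1},
  {"dp":[0,-0.5,0],"roll":0,"gripper":-1},
  {"dp":[0,-0.5,0],"roll":0,"gripper":-1},
])

```text
clock: 11.13
eef_pos: [558.2, -211.2, 41.7]
eef_rot: [-3.142, 0.0, 0.081]
wrist_force: [1.2, -1.1, 1.5]
finger_gap: 0.4
finger_force: 0.7
```

>>> carry_out([
  {"dp":[0,-0.5,0],"roll":0,"gripper":-1},
  {"dp":[0,-0.5,0],"roll":0,"gripper":-1},
  {"dp":[0,-0.5,0],"roll":0,"gripper":-1},
])

```text
clock: 11.38
eef_pos: [558.1, -210.7, 41.7]
eef_rot: [-3.142, 0.0, 0.081]
wrist_force: [0.8, -1.0, 0.2]
finger_gap: -0.0
finger_force: 0.7
```

>>> carry_out([
  {"dp":[0,-0.5,0],"roll":0,"gripper":-1},
  {"dp":[0,-0.5,0],"roll":0,"gripper":-1},
  {"dp":[0,-0.5,0],"roll":0,"gripper":-1},
])

```text
clock: 11.63
eef_pos: [558.1, -210.2, 41.7]
eef_rot: [-3.142, -0.0, 0.081]
wrist_force: [0.8, -1.8, 0.1]
finger_gap: 0.4
finger_force: 0.7
```

>>> carry_out([
  {"dp":[0,-0.5,0],"roll":0,"gripper":-1},
  {"dp":[0,-0.5,0],"roll":0,"gripper":-1},
  {"dp":[0,-0.5,0],"roll":0,"gripper":-1},
])

```text
clock: 11.88
eef_pos: [558.1, -209.8, 41.7]
eef_rot: [3.142, -0.0, 0.081]
wrist_force: [0.4, -1.9, 0.6]
finger_gap: 0.5
finger_force: 0.7
```

```bash
python3 - <<'E'
from h import *
im=viewer.camera('side')[:,:,::-1]
h=cv2.cvtColor(im[176:222,250:308],cv2.COLOR_BGR2HSV)
# lock shift check: green/red centroid
for k,a,z in(('green',45,80),('red',0,6),('blue',105,125)):
    m=cv2.inRange(h,(a,130,60),(z,255,255)); N,L,s,c=cv2.connectedComponentsWithStats(m); i=1+np.argmax(s[1:,4]); print(k,s[i,4],c[i]+[250,176])
cv2.imwrite('pics/s4.png',cv2.resize(im[165:225,250:320],(770,594),interpolation=cv2.INTER_CUBIC))
E
```

```text
green 24 [275.08333333 194.91666667]
red 19 [266.21052632 201.63157895]
blue 16 [283.9375 201.875 ]
```

View pics/s4.png

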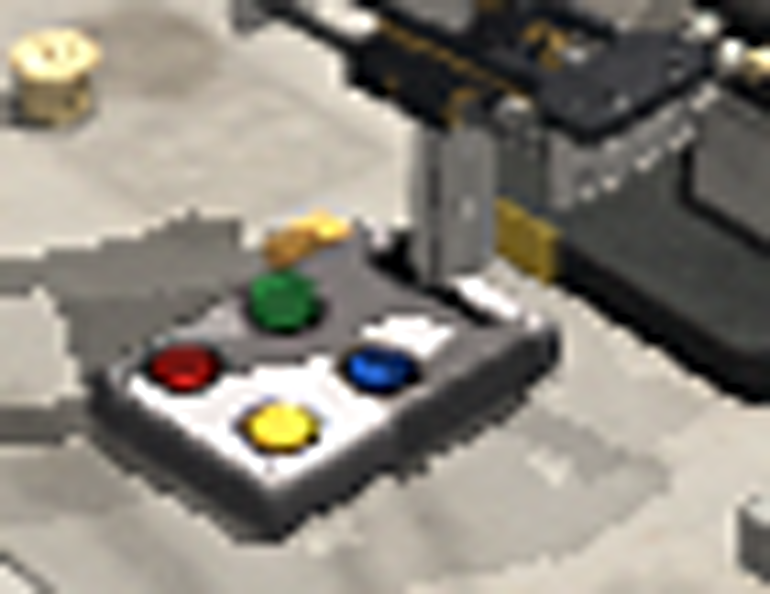

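The lock has not moved (green is still at 275.1,194.9) and green is up. The finger is behind the knob at crop (400,250). I keep pushing until the stop.

>>> carry_out([
  {"dp":[0,-0.5,0],"roll":0,"gripper":-1},
  {"dp":[0,-0.5,0],"roll":0,"gripper":-1},
  {"dp":[0,-0.5,0],"roll":0,"gripper":-1},
])

```text
clock: 12.18
eef_pos: [558.0, -209.2, 41.7]
eef_rot: [-3.142, -0.0, 0.081]
wrist_force: [0.7, -0.5, 0.4]
finger_gap: 0.7
finger_force: 0.7
```

>>> carry_out([
  {"dp":[0,-0.5,0],"roll":0,"gripper":-1},
  {"dp":[0,-0.5,0],"roll":0,"gripper":-1},
  {"dp":[0,-0.5,0],"roll":0,"gripper":-1},
])

```text
clock: 12.43
eef_pos: [558.0, -208.7, 41.7]
eef_rot: [3.142, 0.0, 0.081]
wrist_force: [-0.1, -1.2, 1.1]
finger_gap: 0.3
finger_force: 0.7
```

>>> carry_out([
  {"dp":[0,-0.5,0],"roll":0,"gripper":-1},
  {"dp":[0,-0.5,0],"roll":0,"gripper":-1},
  {"dp":[0,-0.5,0],"roll":0,"gripper":-1},
])

```text
clock: 12.68
eef_pos: [558.0, -208.2, 41.7]
eef_rot: [3.142, -0.0, 0.081]
wrist_force: [0.5, -1.6, 0.8]
finger_gap: 0.5
finger_force: 0.7
```

>>> carry_out([
  {"dp":[0,-0.5,0],"roll":0,"gripper":-1},
  {"dp":[0,-0.5,0],"roll":0,"gripper":-1},
  {"dp":[0,-0.5,0],"roll":0,"gripper":-1},
])

```text
clock: 12.93
eef_pos: [557.9, -207.8, 41.7]
eef_rot: [-3.142, 0.0, 0.081]
wrist_force: [0.9, -2.0, 0.6]
finger_gap: 0.4
finger_force: 0.7
```

>>> carry_out([
  {"dp":[0,-0.5,0],"roll":0,"gripper":-1},
  {"dp":[0,-0.5,0],"roll":0,"gripper":-1},
  {"dp":[0,-0.5,0],"roll":0,"gripper":-1},
])

```text
clock: 13.18
eef_pos: [557.9, -207.2, 41.7]
eef_rot: [3.142, -0.0, 0.081]
wrist_force: [1.0, -1.5, 0.2]
finger_gap: 0.6
finger_force: 0.7
```

>>> carry_out([
  {"dp":[0,-0.5,0],"roll":0,"gripper":-1},
  {"dp":[0,-0.5,0],"roll":0,"gripper":-1},
  {"dp":[0,-0.5,0],"roll":0,"gripper":-1},
])

```text
clock: 13.43
eef_pos: [557.8, -206.9, 41.7]
eef_rot: [3.141, -0.0, 0.081]
wrist_force: [1.5, -3.5, -0.5]
finger_gap: 0.4
finger_force: 1.2
```

```bash
python3 - <<'E'
from h import *
im=viewer.camera('side')[:,:,::-1]
h=cv2.cvtColor(im[176:222,250:308],cv2.COLOR_BGR2HSV)
for k,a,z in(('green',45,80),('red',0,6),('blue',105,125)):
    m=cv2.inRange(h,(a,130,60),(z,255,255)); N,L,s,c=cv2.connectedComponentsWithStats(m); i=1+np.argmax(s[1:,4]); print(k,s[i,4],c[i]+[250,176])
E
```

```text
green 24 [275.08333333 194.91666667]
red 19 [266.36842105 201.52631579]
blue 16 [283.9375 201.875 ]
```

The force is rising and the advance has slowed, so the latch is at its stop. I give one small confirming push.

>>> carry_out([
  {"dp":[0,-0.2,0],"roll":0,"gripper":-1},
  {"dp":[0,-0.2,0],"roll":0,"gripper":-1},
  {"dp":[0,-0.2,0],"roll":0,"gripper":-1},
])

```text
clock: 13.73
eef_pos: [557.8, -206.7, 41.7]
eef_rot: [3.141, -0.0, 0.081]
wrist_force: [0.1, -3.8, 1.1]
finger_gap: 0.3
finger_force: 1.6
```

>>> carry_out([
  {"dp":[0,-0.3,0],"roll":0,"gripper":-1},
  {"dp":[0,-0.3,0],"roll":0,"gripper":-1},
  {"dp":[0,-0.3,0],"roll":0,"gripper":-1},
])

```text
clock: 13.98
eef_pos: [557.8, -206.5, 41.8]
eef_rot: [3.141, -0.0, 0.081]
wrist_force: [0.9, -3.9, 0.8]
finger_gap: 0.4
finger_force: 2.1
```

>>> carry_out([
  {"dp":[0,5,0],"roll":0,"gripper":-1},
  {"dp":[0,10,0],"roll":0,"gripper":-1},
  {"dp":[0,10,-20],"roll":0,"gripper":-1},
  {"dp":[0,10,-60],"roll":0,"gripper":-1},
  {"dp":[-30,30,-100],"roll":0,"gripper":-1},
  {"dp":[-60,70,-120],"roll":0,"gripper":-1},
  {"dp":[-100,110,-120],"roll":0,"gripper":-1},
  {"dp":[-130,150,-120],"roll":0,"gripper":-1},
  {"dp":[-150,190,-120],"roll":0,"gripper":-1},
  {"dp":[-150,200,-120],"roll":0,"gripper":-1},
  {"dp":[-150,200,-120],"roll":0,"gripper":-1},
  {"dp":[-150,200,-120],"roll":0,"gripper":-1},
])

```text
clock: 14.98
eef_pos: [422.7, -420.3, 161.3]
eef_rot: [-3.141, 0.0, 0.077]
wrist_force: [0.1, 0.8, 0.3]
finger_gap: 0.5
finger_force: 0.0
```

```bash
python3 - <<'E'
from h import *
print(read_state()['eef_pos'])
c=[]
for n,(l,t,r,b) in {'side':(250,165,320,230),'top':(235,145,305,210)}.items():
    c.append(cv2.resize(viewer.camera(n)[t:b,l:r,::-1],(390,362),interpolation=cv2.INTER_CUBIC))
cv2.imwrite('pics/s5.png',np.hstack(c))
for x in(-15,11): print(proj('top',W(x,-58,48))-[235,145],(proj('top',W(x,-58,48))-[235,145])*5.57)
E
```

```text
[ 422.65959203 -420.28805146  161.29688285]
[[35.18158671 17.70304973]] [[195.96143799  98.60598699]]
[[26.81445528 18.16251838]] [[149.35651591 101.16522738]]
```

View pics/s5.png

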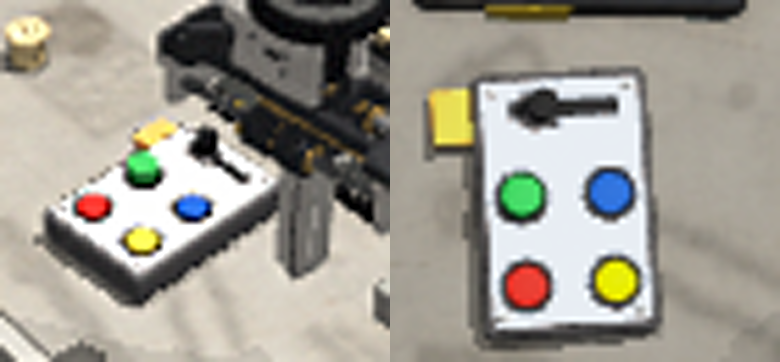

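The top view shows the knob at crop x≈150, where 149 is expected for fully open. Three keys are down, green is up, the lock has not moved and the arm is clear.

```bash
python3 -c "
from cell import manip
print(manip.sign_off())"
```

```text
the job is handed in; nothing more can be done
None
```

I pressed red, blue and yellow fully down in that order, left green up, pushed the latch to its open stop without moving the lock, and handed the job in at about 15 s on the robot's clock.

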